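# Shut down, vent and open the pressure cooker

## Robot

A 6-joint arm with a two-finger parallel gripper is mounted at the origin on a cart in front of the work surface, level with it; the furniture and walls round the work are solid. World frame = base frame: x ahead of the robot, y to its left, z up, the work surface at z = 0. Lengths are in m, angles in rad, forces in N, time in s.
With the tool pointing down it reaches from about 0.375 to 0.975 m from the base axis. Payload 3.8 kg.
Tool frame: the origin (TCP) lies on the centre line of the jaws, within the pads' length; the fingertips stand 11 mm ahead of it and the grasp point (between the pads) lies 8 mm behind it; z points along the fingers, y is the line along which they close (so a half turn about z gives the same grasp; the last joint's range is limited). The gripper opens to 85 mm and grips with 20 to 120 N. Pads are 22 mm wide; open, the fingers measure 114 mm over their backs; the gripper's body (76 mm by 85 mm) begins 54 mm behind the grasp point. The pads swing forward as they close: fully open they stand 13 mm farther back than shut.
Start: joints at [1.231, 0.264, 1.604, -0, 1.274, -0.037], TCP at [0.201, 0.644, 0.242] pointing down, gripper open.
Joint ranges: [-2.63, 2.63], [-0.94, 2.18], [0.31, 2.57], [-1.31, 4.45], [0, 2.66], [-2.55, 2.55]. Speed limits (rad/s): [2.57, 2.57, 3.14, 3.14, 3.14, 3.14].

## Interface

Orientations are given as a 3x3 rotation matrix whose columns are the frame's x, y, z axes.
In Python, from workcell import ctrl, optics, job gives the robot as it stands.
- The arm moves only by the tool play_rows, never from a script. Its argument "commands" is a list of rows, each a list of 6 numbers: the shift along the tool's x, y, z in m, then the turn, a rotation vector about the tool's x, y, z in rad. In form: [[dx, dy, dz, rx, ry, rz], ...]. A call has 1 to 5 rows; each row is the pose to reach, as a shift and turn from the pose commanded when the call began, along the tool's axes at that moment; what a row does not reach only later rows make up. A row lasts 1/8 s, in which the tool goes at most 62.5 mm and 10.7 degrees, less where a joint would pass 70% of its speed; a pose out of reach is approached as far as the arm can. A call with a gripper value outside its range is refused whole. "fingers" is the finger opening in m, from 0 to 0.0854, set as the call begins (left out, the last holds). The fingers move at their own pace and stop on an object; the grip force is fixed at half the most. Time passes only in rows, so rows that repeat a pose let the fingers close. It gives the time, the measured TCP pose, the force, the opening and the grip force at its end, in the units of the state.
- ctrl.get_state(): the state, without advancing time (a new reading comes with each control period).
- optics.camera(name): name is "scene" or "top" or "wrist"; returns a dict with "color" (384x512x3 uint8, red, green, blue), "range_z" (384x512 float32, m along the optical axis (not along the pixel's ray), 0 where there is no reading), "fx", "fy", "cx", "cy" (pixels), "world_from_camera" (4x4, takes a point from camera to world coordinates); the wrist camera has in their place "tool_from_camera" (4x4, takes a point from camera to tool coordinates, whose origin is the TCP and whose axes are the flange's). Camera axes: x right, y down, z forward; pixel columns grow to the right and rows downward; lengths in m; the calibration is good to about 2 mm. A picture is of the moment at which its call begins: read the wrist's pose just before it.
- job.sign_off(): hands the job in; it is judged then, once.
The state is a dict: "time_s": time; "joint_pos": joint angles; "joint_velocities": joint speeds; "tau": joint torques, N m; "position": TCP position; "eef_rot": TCP orientation; "wrist_force": force on the tool from outside, world axes, zero at the start; "wrist_torque": the same for the moment, N m; "opening": finger opening in m; "grip_force": force on a finger pad.
Only numpy, scipy, OpenCV 4.12 (cv2) and the standard library are available. Lean on these libraries where they do the work, as an engineer would, in place of code of your own. Each camera call takes 0.05 s, during which the arm holds its last target. There are 200 camera calls.

## Task

The electric pressure cooker has finished; open it the safe way; every step is a push with the closed fingertips, nothing needs gripping. First press the round off key at the right-hand end of its front panel until the sunk wide key in the middle pops up; then press the round steam-release button on the lid until it stays down, and let the small steel pin beside it sink; last press the lid catch in front of the lid so that the lid springs wide open by itself, and finish clear of it once it stands open. Do not press the left-hand key, do not lift or pull the lid with the fingers, and leave the things standing round the cooker where they are.

Things in the scene. Friction and masses are not known exactly. Their poses are not given: they have to be found in the camera images.
- cooker: White round electric pressure cooker, 215 mm wide, 340 mm deep, fixed on the worktop. Origin: centre of its round body, on the worktop; its front faces its own -x, y to its left, z up. Closed lid's top 174 mm up, grey valve island on it 179 mm. The key panel in front is 178 mm wide, reaches to x = -215 mm, slopes 20 degrees down to the front; three black keys in a row along y, 54 mm apart.
- off_key_top (a point): Centre of the top face of the off key: the round black key, 28 mm across, at the right-hand (cooker's -y) end of the panel, 98 mm above the worktop. The point's z axis points straight out of the key, i.e. up and 20 degrees towards the robot; the key is pressed against it. Its top stands 11 mm proud of the panel.
- off_key (a joint): Travel of the off key in m: 0 up, 0.008 fully pressed. A spring brings it back. Pressed 4 mm or more it lets the sunk key pop up. Takes about 3 to 5 N.
- cook_key (a joint): Travel of the cook key (wide black key, 42 x 26 mm, in the middle of the panel) in m: 0 up, about 0.006 latched down. It starts latched down, and pops up by its spring when the off key is pressed.
- warm_key (a joint): Travel of the warm key (black key, 36 x 26 mm, at the left-hand end of the panel) in m: 0 up, about 0.006 latched down. It starts up and is not to be pressed.
- steam_button_top (a point): Centre of the top face of the steam-release button: round, black, 28 mm across, on the right-hand (-y) half of the grey island on the lid, 190 mm above the worktop while it is up; it stands 11 mm proud of the island. Site z axis points straight out of it (up while the lid is shut); the button is pressed against it.
- steam_button (a joint): Travel of the steam-release button in m: 0 up, 0.008 fully pressed; pressed 7 mm or more (3 to 5 N) it clicks and stays down at about 0.006.
- float_pin (a joint): How far the steel float pin (11 mm across, on the left-hand half of the island, 62 mm beside the button) has sunk, in m: 0 up (8 mm proud), about 0.0075 down. It sinks by itself within about 2 s once the steam button is down. Until it is more than 0.005 down it bolts the lid catch.
- catch_top (a point): Centre of the top face of the lid catch: black bar key 44 mm wide and 28 mm deep on the small tower between the key panel and the lid's front rim, 143 mm above the worktop, 11 mm proud; pressed straight down. The lid's rim begins 11 mm behind it.
- catch (a joint): Travel of the lid catch in m: 0 up, 0.008 fully pressed, springs back. Pressed 4 mm or more (3 N; fully down 4 N) it frees the lid, provided the float pin has sunk; before that it is blocked after less than 2 mm.
- lid_front (a point): Middle of the lid's front rim. The round lid is 217 mm across and is hinged at its back, 226 mm behind this point and 137 mm above the worktop.
- lid (a joint): Opening angle of the lid in rad: 0 shut, 1.25 wide open. When freed it rises by a damped spring in about 3 s, its front rim going up and back, away from the robot.
- tumbler: Drinking glass, 80 mm across, 91 mm high, standing beside the cooker; origin under its centre. Bystander.
- mug_blue: White mug, 78 mm across, 116 mm with its handle, 101 mm high, standing beside the cooker; origin under its middle. Bystander.
- salt_mill: Glass salt mill, 51 mm across, 124 mm high, standing beside the cooker; origin under its centre. Bystander.
- rice_bowl: White bowl, 116 mm across, 52 mm high, on the left of the worktop; origin under its centre. Bystander.
- teaspoon: Steel teaspoon, 130 mm long, lying in front of the cooker; origin under its middle. Bystander.
- wooden_spoon: Wooden spoon, 315 mm long, lying on the right of the worktop; origin under its middle. Bystander.

How it is judged:
By the outcome, as a careful person would: the job done as asked, in the order asked, and still so for the second after the job is handed in, with the robot touching nothing.
It also fails if it takes over 45 s, if anything falls off the work surface, if the arm or the gripper's body presses on something with over 40 N, if the wrist force passes 120 N, or if a joint passes its speed limit or range.

## Working session

There is one attempt and no reset: what is moved stays moved. The work goes in short steps, Python scripts to look and compute and a tool call to move; the robot and the scene stay as the last step left them, time stands still between calls to the robot, and variables do not carry over. Pictures are saved under pics/ and viewed, at most 10 in all, crops included, and the job is handed in when it is done.

Besides the shell and the picture viewer there is one more tool, called after "Request:" as name(argument=value, ...) on one line, values as JSON. play_rows: Moves the arm, as the interface text tells. Its arguments: {"type":"object","properties":{"commands":{"type":"array"},"fingers":{"type":"number"}},"required":["commands"]}

```bash
mkdir -p pics
cat > h.py <<'E'
import numpy as np, cv2
from workcell import ctrl, optics, job
def snap(n,f):
    c=optics.camera(n); cv2.imwrite('pics/'+f+'.png',cv2.cvtColor(c['color'],cv2.COLOR_RGB2BGR)); np.save('pics/'+f,c,allow_pickle=True); return c
def load(f): return np.load('pics/'+f+'.npy',allow_pickle=True).item()
def cloud(c,T=None):
    T=c['world_from_camera'] if T is None else T
    v,u=np.mgrid[:384,:512]; z=c['range_z']
    p=np.stack([(u-c['cx'])/c['fx']*z,(v-c['cy'])/c['fy']*z,z],-1)
    return p@T[:3,:3].T+T[:3,3]
def ray(c,u,v,h):
    T=c['world_from_camera'];d=T[:3,:3]@np.array([(u-c['cx'])/c['fx'],(v-c['cy'])/c['fy'],1]);o=T[:3,3]
    return o+d*(h-o[2])/d[2]
E
python3 - <<'E'
from h import *
a=snap('scene','s0');b=snap('top','t0')
cv2.imwrite('pics/st0.png',np.vstack([cv2.imread('pics/s0.png'),cv2.imread('pics/t0.png')])[:, :]) 
print(b['world_from_camera'],a['world_from_camera'],b['fx']); print({k:np.round(v,3).tolist() for k,v in ctrl.get_state().items()})
E
```

```text
[[-0.13045524 -0.94833884  0.28919694  0.14576142]
 [-0.99144565  0.12599249 -0.03407959 -0.03913616]
 [-0.00411764 -0.29116891 -0.9566628   1.57913736]
 [ 0.          0.          0.          1.        ]] [[-0.56381157 -0.39205024  0.7269203  -0.7961471 ]
 [-0.82574046  0.25009941 -0.50557193  0.85926044]
 [ 0.01640726 -0.88529481 -0.46474069  1.01524445]
 [ 0.          0.          0.          1.        ]] 438.3672216790509
{'time_s': 0.1, 'joint_pos': [1.231, 0.265, 1.605, -0.0, 1.274, -0.037], 'joint_velocities': [0.0, -0.002, -0.004, -0.0, 0.002, -0.001], 'tau': [0.0, -51.67, -36.859, 0.0, 0.006, -0.0], 'position': [0.201, 0.644, 0.241], 'eef_rot': [[-0.954, 0.298, -0.001], [0.298, 0.954, -0.002], [0.0, -0.002, -1.0]], 'wrist_force': [0.292, -0.129, -0.032], 'wrist_torque': [-0.022, 0.017, -0.02], 'grip_force': 0.0, 'opening': 0.085}
```

View pics/t0.png

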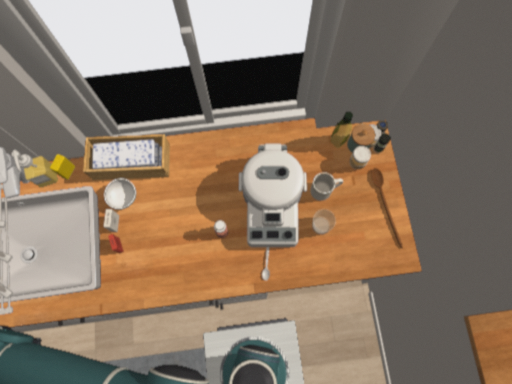

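View pics/s0.png

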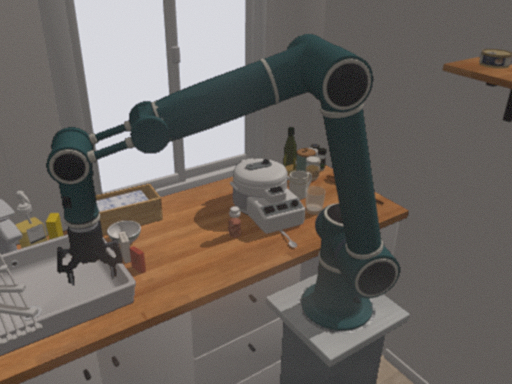

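The top view shows the cooker at about (272,195): keys near (256,236), (272,236) and (288,235), catch near (271,217), island near (272,172). The scene view confirms the layout, with the arm up and away to the left. Next I'll measure the black blobs.

Run:
```python
from h import *
c=load('t0'); im=c['color'][140:260,215:330]
cv2.imwrite('pics/t0c.png',cv2.cvtColor(cv2.resize(im,None,fx=5,fy=5,interpolation=cv2.INTER_CUBIC),cv2.COLOR_RGB2BGR))
m=(c['color'].max(2)<75).astype(np.uint8)
n,l,s,ce=cv2.connectedComponentsWithStats(m)
P=cloud(c)
for i in range(1,n):
    u,v=ce[i]
    if 235<u<310 and 145<v<250 and s[i,4]>8: print(np.round(ce[i],1),s[i],np.round(np.median(P[l==i],0),3),[np.round(ray(c,u,v,h)[:2],3) for h in(.098,.143,.19)])
```

```text
[281.2 171.7] [277 168   9   8  57] [ 0.628 -0.174  0.189] [array([ 0.658, -0.183]), array([ 0.642, -0.178]), array([ 0.626, -0.174])]
[272.1 217. ] [266 214  14   7  92] [ 0.486 -0.124  0.143] [array([ 0.497, -0.127]), array([ 0.487, -0.124]), array([ 0.476, -0.121])]
[256.1 234.4] [251 231  11   8  83] [ 0.444 -0.064  0.096] [array([ 0.444, -0.064]), array([ 0.435, -0.063]), array([ 0.425, -0.062])]
[272.4 234. ] [267 231  12   7  82] [ 0.439 -0.12   0.091] [array([ 0.438, -0.119]), array([ 0.429, -0.117]), array([ 0.42 , -0.114])]
[287.4 234.5] [284 231   8   8  52] [ 0.43  -0.171  0.094] [array([ 0.429, -0.17 ]), array([ 0.421, -0.166]), array([ 0.412, -0.162])]
```

View pics/t0c.png

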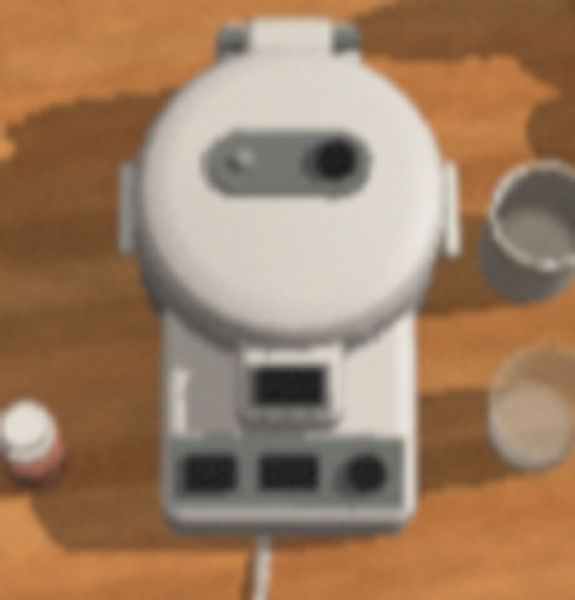

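The five measured heights (0.189, 0.143, ~0.095) match the values given. The cooker is turned about -8° in yaw. I'll write a helper that turns targets into tool-frame rows.

```bash
cat >> h.py <<'E'
from scipy.spatial.transform import Rotation as Ro
Y=np.radians(-8); CX=np.array([np.cos(Y),np.sin(Y),0]); CY=np.array([-np.sin(Y),np.cos(Y),0])
def rot(tilt):  # tool z = down, tilted 'tilt' deg forward; tool y = cooker y
    t=np.radians(tilt); z=np.sin(t)*CX-np.cos(t)*np.array([0,0,1.]); return np.c_[np.cross(CY,z),CY,z]
def go(tip,tilt,back=0):  # row bringing the fingertips (11mm ahead of TCP) to tip, 'back' m short along tool z
    s=ctrl.get_state(); R=np.array(s['eef_rot']); Rt=rot(tilt); p=np.array(tip)-(0.011+back)*Rt[:,2]
    d=R.T@(p-np.array(s['position'])); w=Ro.from_matrix(R.T@Rt).as_rotvec()
    print(np.round(np.r_[d,w],4).tolist(), 'dist',round(np.linalg.norm(d),3),'t',s['time_s'])
OFF=[.429,-.170,.097]; BTN=[.626,-.174,.189]; CAT=[.487,-.124,.143]
E
python3 -c "
from h import *
go([.42,.33,.25],0)"
```

```text
[-0.3025, -0.2341, -0.0195, -0.0021, -0.0002, -0.1632] dist 0.383 t 0.1
```

Request:
play_rows(commands=[[-0.3025, -0.234, -0.02, 0, 0, -0.163], [-0.3025, -0.234, -0.02, 0, 0, -0.163], [-0.3025, -0.234, -0.02, 0, 0, -0.163], [-0.3025, -0.234, -0.02, 0, 0, -0.163], [-0.3025, -0.234, -0.02, 0, 0, -0.163]], fingers=0)

```text
time_s: 0.72
position: [0.3805, 0.3865, 0.2583]
eef_rot: [[-0.99, 0.139, -0.0], [0.139, 0.99, -0.0], [0.0, -0.0, -1.0]]
wrist_force: [0.3, 1.5, 0.1]
opening: -0.0002
grip_force: 0.0
```

```bash
python3 -c "
from h import *
go(OFF,20,.12)"
```

```text
[-0.0805, -0.5444, 0.0384, -0.0003, -0.3492, 0.0003] dist 0.552 t 0.725
```

Request:
play_rows(commands=[[-0.08, -0.544, 0.038, 0, -0.349, 0], [-0.08, -0.544, 0.038, 0, -0.349, 0], [-0.08, -0.544, 0.038, 0, -0.349, 0], [-0.08, -0.544, 0.038, 0, -0.349, 0], [-0.08, -0.544, 0.038, 0, -0.349, 0]])

```text
time_s: 1.35
position: [0.381, 0.0755, 0.2367]
eef_rot: [[-0.931, 0.137, 0.34], [0.128, 0.991, -0.047], [-0.343, -0.0, -0.939]]
wrist_force: [0.9, -1.3, 1.0]
opening: -0.0001
grip_force: 0.0
```

```bash
python3 -c "
from h import *
go(OFF,20,.12);print(ctrl.get_state()['joint_pos'])"
```

```text
[-0.0284, -0.2365, 0.028, 0.0007, 0.0009, 0.0023] dist 0.24 t 1.35
[ 0.24142156 -0.5537906   2.36161377 -0.15021849  1.01198169 -1.13312539]
```

Request:
play_rows(commands=[[-0.028, -0.2365, 0.028, 0, 0, 0], [-0.028, -0.2365, 0.028, 0, 0, 0], [-0.028, -0.2365, 0.028, 0, 0, 0], [-0.028, -0.2365, 0.028, 0, 0, 0], [-0.028, -0.2365, 0.028, 0, 0, 0]])

```text
time_s: 1.98
position: [0.3831, -0.1668, 0.2198]
eef_rot: [[-0.93, 0.149, 0.337], [0.14, 0.989, -0.051], [-0.341, -0.0, -0.94]]
wrist_force: [-0.5, 1.3, 0.7]
opening: -0.0004
grip_force: 0.0
```

```bash
python3 -c "
from h import *
go(OFF,20,.03)
s=ctrl.get_state();c=snap('wrist','w0');T=np.eye(4);T[:3,:3]=s['eef_rot'];T[:3,3]=s['position'];T=T@c['tool_from_camera'];c['world_from_camera']=T;np.save('pics/w0',c,allow_pickle=True)
m=(c['color'].max(2)<75).astype(np.uint8)
n,l,st,ce=cv2.connectedComponentsWithStats(m);P=cloud(c)
for i in range(1,n):
  if st[i,4]>150: print(np.round(ce[i],1),st[i],np.round(np.median(P[l==i],0),3),ray(c,*ce[i],.098).round(4))
print(ctrl.get_state()['joint_pos'])"
```

```text
[-0.0012, 0.0035, 0.0901, -0.0034, -0.0013, -0.0093] dist 0.09 t 1.975
[308.7 252.5] [286 242  43  22 702] [ 0.484 -0.125  0.143] [ 0.5402 -0.1196  0.098 ]
[250.7 339. ] [   24   258   457   126 33530] [ 0.351 -0.163  0.279] [ 0.774 -0.23   0.098]
[ 78.1 308.5] [ 67 296  23  25 287] [ 0.719 -0.569  0.043] [ 0.625  -0.4831  0.098 ]
[-0.58295559 -0.47167158  2.34800758  0.17820899  0.95631314 -2.08763962]
```

View pics/w0.png

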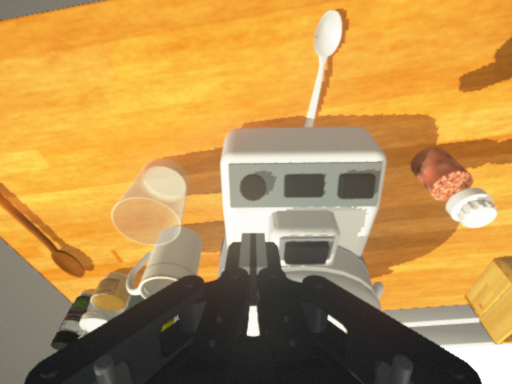

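The wrist view shows the off key at about (253,187), in line with the closed fingers at column 252, and the cook key at (305,186). The keys look greyer here, so I'll measure them again.

```bash
python3 -c "
from h import *
c=load('w0');m=(c['color'].max(2)<88).astype(np.uint8);m[215:]=0
n,l,st,ce=cv2.connectedComponentsWithStats(m);P=cloud(c)
for i in range(1,n):
  if st[i,4]>150: print(np.round(ce[i],1),st[i],np.round(np.median(P[l==i],0),4),ray(c,*ce[i],.098).round(4))
go(OFF,20,.02)"
```

```text
[304.5 185.1] [286 174  38  23 778] [ 0.4373 -0.1207  0.091 ] [ 0.432  -0.1216  0.098 ]
[356.2 185.4] [338 174  37  24 827] [ 0.4416 -0.0692  0.0962] [ 0.4403 -0.0698  0.098 ]
[-0.0014, 0.0011, 0.1, -0.0013, -0.0018, -0.0065] dist 0.1 t 2.025
```

Request:
play_rows(commands=[[-0.001, 0.0, 0.06, 0, 0, 0], [-0.001, 0.0, 0.1, 0, 0, 0], [-0.001, 0.0, 0.115, 0, 0, 0], [-0.001, 0.0, 0.121, 0, 0, 0], [-0.001, 0.0, 0.121, 0, 0, 0]])

```text
time_s: 2.65
position: [0.4264, -0.1669, 0.1069]
eef_rot: [[-0.931, 0.137, 0.338], [0.129, 0.991, -0.046], [-0.341, 0.001, -0.94]]
wrist_force: [-1.2, 0.9, 0.4]
opening: -0.0
grip_force: 0.6
```

```bash
python3 -c "
from h import *
go(OFF,20)
snap('top','t1')"
```

```text
[0.0006, -0.0027, -0.0007, 0.0013, -0.0008, 0.002] dist 0.003 t 2.65
```

Request:
play_rows(commands=[[0, -0.003, 0.0, 0, 0, 0], [0, -0.003, 0.003, 0, 0, 0], [0, -0.003, 0.005, 0, 0, 0], [0, -0.003, 0.005, 0, 0, 0]])

```text
time_s: 3.2
position: [0.4287, -0.1724, 0.1032]
eef_rot: [[-0.93, 0.14, 0.341], [0.131, 0.99, -0.049], [-0.344, -0.001, -0.939]]
wrist_force: [1.1, -0.2, 3.9]
opening: 0.0002
grip_force: 1.6
```

Contact, about 4 N. I'll press a little further, then retreat.

Request:
play_rows(commands=[[0, 0.0, 0.003, 0, 0, 0], [0, 0.0, 0.004, 0, 0, 0], [0, 0.0, 0.004, 0, 0, 0]])

```text
time_s: 3.58
position: [0.4299, -0.1725, 0.0999]
eef_rot: [[-0.93, 0.139, 0.34], [0.13, 0.99, -0.049], [-0.344, -0.001, -0.939]]
wrist_force: [-4.6, 1.5, 12.1]
opening: -0.0
grip_force: 6.5
```

Run:
```python
from h import *
def key(c,uv):
    P=cloud(c);u,v=uv; return np.round(np.median(P[v-2:v+3,u-3:u+4].reshape(-1,3),0),4)
snap('scene','s1')
for f in('t0','t1'): print(key(load(f),(272,234)))
c=snap('top','t2');print(key(c,(272,234)), key(c,(256,234)))
```

```text
[ 0.4389 -0.1184  0.0924]
[ 0.4376 -0.1161  0.1007]
[ 0.4379 -0.1161  0.1006] [ 0.4459 -0.0637  0.0971]
```

Request:
play_rows(commands=[[0, 0, -0.06, 0, 0, 0], [0, 0, -0.12, 0, 0, 0], [0, 0, -0.16, 0, 0, 0], [0, 0, -0.16, 0, 0, 0]])

```text
time_s: 4.18
position: [0.3755, -0.1652, 0.2522]
eef_rot: [[-0.929, 0.14, 0.343], [0.13, 0.99, -0.051], [-0.347, -0.003, -0.938]]
wrist_force: [-0.3, -0.4, -0.3]
opening: 0.0002
grip_force: 0.0
```

Run:
```python
from h import *
c=snap('top','t3');P=cloud(c)
for u in(256,272,287): print(np.round(np.median(P[232:237,u-2:u+3].reshape(-1,3),0),4))
c=snap('wrist','w1');cv2.imwrite('pics/w1c.png',cv2.cvtColor(c['color'],cv2.COLOR_RGB2BGR))
go(BTN,0,.04)
```

```text
[ 0.4456 -0.0638  0.0961]
[ 0.438  -0.1183  0.0989]
[ 0.4313 -0.1692  0.0991]
[-0.2331, 0.0252, 0.0928, 0.0003, 0.3476, -0.0004] dist 0.252 t 4.275
```

View pics/w1c.png

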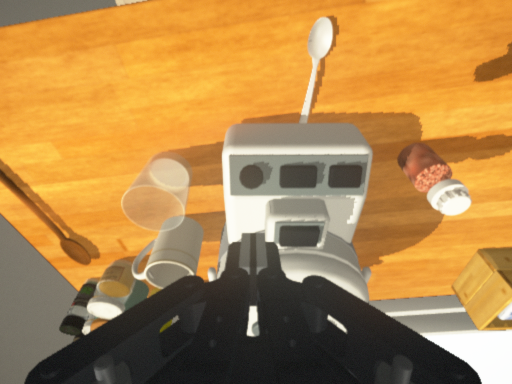

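The cook key, at (298,176), now stands as high as its neighbours (z 0.099, up from 0.092), so it has popped. Next is the steam button.

Request:
play_rows(commands=[[-0.233, 0.025, 0.093, 0, 0.348, 0], [-0.233, 0.025, 0.093, 0, 0.348, 0], [-0.233, 0.025, 0.093, 0, 0.348, 0], [-0.233, 0.025, 0.093, 0, 0.348, 0], [-0.233, 0.025, 0.093, 0, 0.348, 0]])

```text
time_s: 4.9
position: [0.6284, -0.1733, 0.2353]
eef_rot: [[-0.99, 0.137, -0.006], [0.137, 0.991, 0.002], [0.006, 0.001, -1.0]]
wrist_force: [-0.6, 0.1, 0.1]
opening: -0.0002
grip_force: 0.0
```

```bash
python3 -c "
from h import *
go(BTN,0)"
```

```text
[0.0021, -0.0011, 0.0353, 0.0014, -0.0062, 0.0018] dist 0.035 t 4.9
```

Request:
play_rows(commands=[[0, 0, 0.025, 0, 0, 0], [0, 0, 0.036, 0, 0, 0], [0, 0, 0.042, 0, 0, 0], [0, 0, 0.046, 0, 0, 0], [0, 0, 0.046, 0, 0, 0]])

```text
time_s: 5.52
position: [0.6266, -0.1745, 0.1956]
eef_rot: [[-0.99, 0.139, 0.002], [0.139, 0.99, -0.001], [-0.002, -0.0, -1.0]]
wrist_force: [0.1, -0.1, -0.1]
opening: 0.0
grip_force: 0.0
```

Request:
play_rows(commands=[[0, 0, 0.003, 0, 0, 0], [0, 0, 0.005, 0, 0, 0], [0, 0, 0.005, 0, 0, 0]])

```text
time_s: 5.9
position: [0.6271, -0.1748, 0.1928]
eef_rot: [[-0.99, 0.139, 0.003], [0.139, 0.99, -0.001], [-0.003, -0.001, -1.0]]
wrist_force: [-4.6, 1.1, 9.4]
opening: -0.0002
grip_force: 4.9
```

Request:
play_rows(commands=[[0, 0, 0.001, 0, 0, 0], [0, 0, -0.05, 0, 0, 0], [0.06, 0, -0.1, 0, 0, 0], [0.12, 0, -0.12, 0, 0, 0], [0.18, 0, -0.13, 0, 0, 0]])

```text
time_s: 6.52
position: [0.4609, -0.1514, 0.3193]
eef_rot: [[-0.99, 0.139, 0.005], [0.139, 0.99, -0.002], [-0.005, -0.001, -1.0]]
wrist_force: [-1.1, -0.1, 0.2]
opening: 0.0003
grip_force: 0.0
```

Run:
```python
from h import *
c=snap('top','t4')
for f in('t0','t4'):
    P=cloud(load(f))
    for u in(281,263): print(f,u,np.round(np.median(P[170:174,u-1:u+3].reshape(-1,3),0),4), P[168:176,u-4:u+5,2].max().round(4))
go(CAT,20,.06); print(ctrl.get_state()['position'])
cv2.imwrite('pics/t4c.png',cv2.cvtColor(np.hstack([cv2.resize(load(f)['color'][150:190,245:300],None,fx=7,fy=7,interpolation=cv2.INTER_CUBIC) for f in('t0','t4')]),cv2.COLOR_RGB2BGR))
```

```text
t0 281 [ 0.6282 -0.1749  0.1887] 0.1957
t0 263 [ 0.6372 -0.115   0.1828] 0.1874
t4 281 [ 0.4525 -0.1255  0.6933] 0.6991
t4 263 [ 0.4604 -0.0876  0.6869] 0.6991
[-0.0049, 0.0304, 0.1102, -0.0014, -0.3494, -0.0] dist 0.114 t 6.575
[ 0.45393491 -0.14986621  0.31996254]
```

View pics/t4c.png

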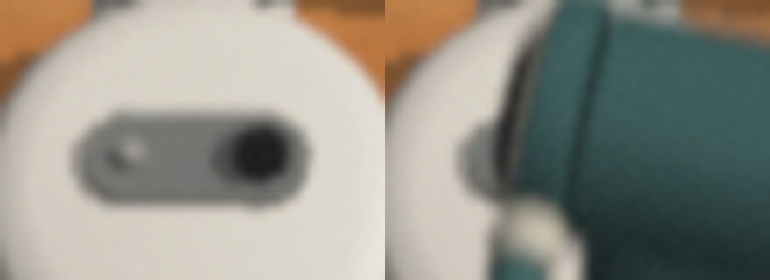

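The arm hides the island in this frame: the left half is before, the right half now. I'll move to the pre-catch pose and look again there.

Request:
play_rows(commands=[[-0.005, 0.03, 0.11, 0, -0.349, 0], [-0.005, 0.03, 0.11, 0, -0.349, 0], [-0.005, 0.03, 0.11, 0, -0.349, 0], [-0.005, 0.03, 0.11, 0, -0.349, 0], [-0.005, 0.03, 0.11, 0, -0.349, 0]])

```text
time_s: 7.2
position: [0.4759, -0.1243, 0.2141]
eef_rot: [[-0.927, 0.139, 0.348], [0.13, 0.99, -0.051], [-0.351, -0.002, -0.936]]
wrist_force: [0.8, -0.3, 1.3]
opening: 0.0001
grip_force: 0.0
```

Run:
```python
from h import *
c=snap('top','t5');a=snap('scene','s5')
P=cloud(c)
for u in(281,263): print(u,np.round(np.median(P[170:174,u-1:u+3].reshape(-1,3),0),4))
go(CAT,20,0)
A=[load('t0')['color'][155:190,245:300],c['color'][155:190,245:300]]
B=[load('s0')['color'][150:185,230:285],a['color'][150:185,230:285]]
f=lambda x:cv2.resize(x,None,fx=7,fy=7,interpolation=cv2.INTER_CUBIC)
cv2.imwrite('pics/t5c.png',cv2.cvtColor(np.vstack([np.hstack(list(map(f,A))),np.hstack(list(map(f,B)))]),cv2.COLOR_RGB2BGR))
```

```text
281 [ 0.6299 -0.175   0.1844]
263 [ 0.6382 -0.1152  0.1805]
[0.0136, 0.0018, 0.0588, -0.0019, 0.0087, 0.0005] dist 0.06 t 7.3
```

View pics/t5c.png

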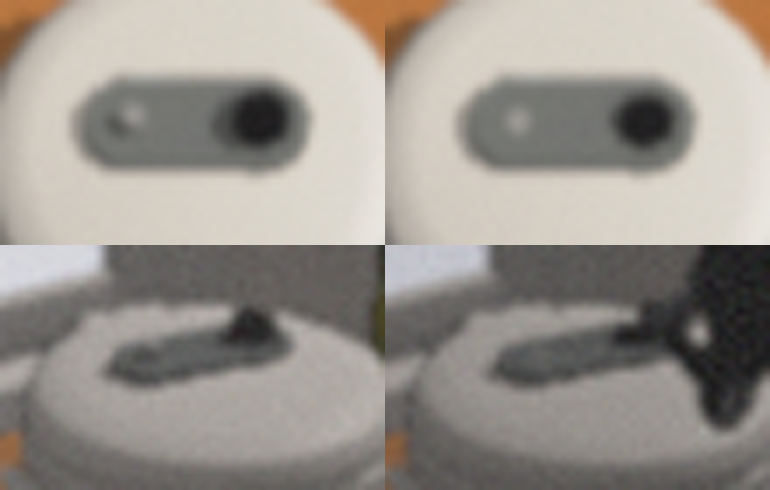

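The top view shows the button down (z 0.184) and the pin sunk flush, with no shadow. Now I'll approach the catch, settle, and measure again.

```bash
python3 -c "
from h import *
go([.485,-.124,.157],20)"
```

```text
[0.0106, 0.0015, 0.045, -0.0019, 0.0087, 0.0005] dist 0.046 t 7.3
```

Request:
play_rows(commands=[[0.01, 0.0015, 0.025, 0, 0.008, 0], [0.0105, 0.0015, 0.04, 0, 0.008, 0], [0.0105, 0.0015, 0.045, 0, 0.008, 0], [0.0105, 0.0015, 0.045, 0, 0.008, 0], [0.0105, 0.0015, 0.045, 0, 0.008, 0]])

```text
time_s: 7.92
position: [0.4769, -0.1217, 0.1622]
eef_rot: [[-0.933, 0.139, 0.333], [0.131, 0.99, -0.047], [-0.337, -0.0, -0.942]]
wrist_force: [0.2, 0.8, 0.3]
opening: -0.0
grip_force: 0.0
```

```bash
python3 -c "
from h import *
go([.485,-.124,.139],20);c=snap('top','t6');print(np.round(cloud(c)[172,263],4))"
```

```text
[0.0, -0.0012, 0.0136, -0.0003, -0.0059, -0.0001] dist 0.014 t 7.925
[ 0.6377 -0.1135  0.1776]
```

Request:
play_rows(commands=[[0.003, -0.001, 0.008, 0, 0, 0], [0.005, -0.001, 0.013, 0, 0, 0], [0.006, -0.001, 0.016, 0, 0, 0], [0.006, -0.001, 0.016, 0, 0, 0]])

```text
time_s: 8.48
position: [0.4768, -0.1227, 0.1461]
eef_rot: [[-0.932, 0.139, 0.334], [0.131, 0.99, -0.047], [-0.337, -0.0, -0.941]]
wrist_force: [-6.6, 1.4, 12.1]
opening: 0.0002
grip_force: 7.0
```

```bash
python3 -c "
from h import *
go([.485,-.124,.139],20);c=snap('top','t7');P=cloud(c);print(np.round(P[205,255],4),np.round(P[172,263],4),np.round(cloud(load('t0'))[205,255],4))"
```

```text
[-0.0054, -0.0001, -0.0016, -0.0004, -0.005, 0.0001] dist 0.006 t 8.475
[ 0.5398 -0.0729  0.1283] [ 0.6301 -0.1123  0.1994] [ 0.5382 -0.0727  0.1342]
```

The lid is rising. I'll retreat towards the robot.

Request:
play_rows(commands=[[0.01, 0, -0.04, 0, 0, 0], [0.03, 0, -0.09, 0, 0, 0], [0.04, 0, -0.14, 0, 0, 0], [0.04, 0, -0.15, 0, 0, 0], [0.04, 0, -0.15, 0, 0, 0]])

```text
time_s: 9.15
position: [0.3889, -0.1102, 0.2722]
eef_rot: [[-0.933, 0.14, 0.333], [0.131, 0.99, -0.047], [-0.336, -0.0, -0.942]]
wrist_force: [-0.8, -0.3, -0.0]
opening: 0.0003
grip_force: 0.0
```

Request:
play_rows(commands=[[0, 0, 0, 0, 0, 0], [0, 0, 0, 0, 0, 0], [0, 0, 0, 0, 0, 0], [0, 0, 0, 0, 0, 0], [0, 0, 0, 0, 0, 0]])

```text
time_s: 9.78
position: [0.3888, -0.1101, 0.2719]
eef_rot: [[-0.933, 0.139, 0.332], [0.131, 0.99, -0.047], [-0.335, 0.0, -0.942]]
wrist_force: [-0.3, 0.2, -0.1]
opening: -0.0001
grip_force: 0.0
```

Request:
play_rows(commands=[[0, 0, 0, 0, 0, 0], [0, 0, 0, 0, 0, 0], [0, 0, 0, 0, 0, 0], [0, 0, 0, 0, 0, 0], [0, 0, 0, 0, 0, 0]])

```text
time_s: 10.4
position: [0.3888, -0.1101, 0.2721]
eef_rot: [[-0.933, 0.139, 0.332], [0.131, 0.99, -0.047], [-0.335, 0.0, -0.942]]
wrist_force: [0.2, -0.1, -0.1]
opening: 0.0
grip_force: 0.0
```

Request:
play_rows(commands=[[0, 0, 0, 0, 0, 0], [0, 0, 0, 0, 0, 0], [0, 0, 0, 0, 0, 0], [0, 0, 0, 0, 0, 0], [0, 0, 0, 0, 0, 0]])

```text
time_s: 11.02
position: [0.3888, -0.1101, 0.2721]
eef_rot: [[-0.933, 0.139, 0.332], [0.131, 0.99, -0.047], [-0.335, 0.0, -0.942]]
wrist_force: [-0.4, -0.5, -0.1]
opening: -0.0003
grip_force: 0.0
```

Request:
play_rows(commands=[[0, 0, 0, 0, 0, 0], [0, 0, 0, 0, 0, 0], [0, 0, 0, 0, 0, 0], [0, 0, 0, 0, 0, 0], [0, 0, 0, 0, 0, 0]])

```text
time_s: 11.65
position: [0.3888, -0.1101, 0.2721]
eef_rot: [[-0.933, 0.139, 0.332], [0.131, 0.99, -0.047], [-0.335, -0.0, -0.942]]
wrist_force: [-0.6, 0.6, -0.1]
opening: 0.0001
grip_force: 0.0
```

Request:
play_rows(commands=[[0, 0, 0, 0, 0, 0], [0, 0, 0, 0, 0, 0], [0, 0, 0, 0, 0, 0], [0, 0, 0, 0, 0, 0], [0, 0, 0, 0, 0, 0]])

```text
time_s: 12.28
position: [0.3888, -0.1101, 0.2721]
eef_rot: [[-0.933, 0.139, 0.332], [0.131, 0.99, -0.047], [-0.335, -0.0, -0.942]]
wrist_force: [0.7, -0.7, -0.2]
opening: 0.0
grip_force: 0.0
```

Request:
play_rows(commands=[[0, 0, 0, 0, 0, 0], [0, 0, 0, 0, 0, 0], [0, 0, 0, 0, 0, 0], [0, 0, 0, 0, 0, 0], [0, 0, 0, 0, 0, 0]])

```text
time_s: 12.9
position: [0.3888, -0.1101, 0.2721]
eef_rot: [[-0.933, 0.139, 0.332], [0.131, 0.99, -0.047], [-0.335, 0.0, -0.942]]
wrist_force: [0.4, 0.6, 0.9]
opening: 0.0002
grip_force: 0.0
```

```bash
python3 -c "
from h import *
c=snap('top','t8');a=snap('scene','s8')
P=cloud(c)[100:240,235:320].reshape(-1,3); P=P[(P[:,0]>.5)&(P[:,2]<.45)]; print('top of lid',P[P[:,2].argmax()])
cv2.imwrite('pics/f.png',cv2.resize(np.hstack([cv2.imread('pics/t8.png'),cv2.imread('pics/s8.png')]),(800,300)))"
```

```text
top of lid [ 0.67678256 -0.15731372  0.35906147]
```

View pics/f.png

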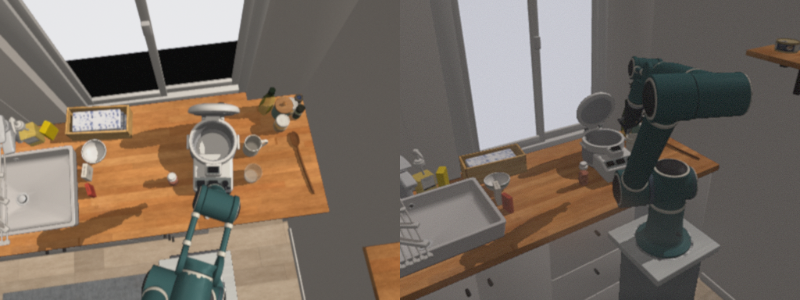

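Both views show the lid wide open, at (213,108) in the left one. Its top is at z = 0.36, against about 0.35 expected. The arm is clear and the bystanders are in place.

```bash
python3 -c "
from h import *
print(job.sign_off())"
```

```text
the job is handed in; nothing more can be done
None
```

The cooker is open and the job is handed in: the off key popped the cook key up, the steam button stayed down and the pin sank, and the catch released the lid to wide open. The arm finished clear and the things around the cooker looked undisturbed.

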